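# Tip the candle block cup-up

## Task

One wooden candle-holder block with a brass cup has been left standing on its end, so that its cup looks out sideways. Tip it over its bottom edge by a quarter turn, without picking it up, so that it rests flat on the bench with the brass cup facing straight up, about a hand's width or less from where it stood. Leave the block with the bare bore and the finished block, whose cup already faces up, as they are.

Things in the scene. Friction and masses are not known exactly. Their poses are not given: they have to be found in the camera images.
- cup_block: The block to tip: pale wood, 50 x 64 x 80 mm along own x, y, z, 0.13 to 0.24 kg, 2 burnt lines near the cup. Origin at its centre. Stands on its 50 x 64 end, 80 mm tall: z up, origin 40 mm up, +x (the cup face) level, looking away from the robot within 45 degrees. Ends on its plain -x face, +x up, origin 25 mm up. Bench friction 0.5 to 0.7: pushed level high on the cup face it tips, not slides.
- cup (a point): Centre of the cup face (25 mm along the block's +x from its centre, level with the wood). The brass flange round it is 44 mm across and 3 mm proud, leaving 18 mm of bare wood above it at the start. The block turns about the bottom edge of its plain (-x) face and falls over by itself beyond about 32 degrees; its centre ends 65 mm further along the old -x.
- bored_block: Leave alone: a block of the same wood and size (50 x 64 x 80 mm), also standing on end, 80 mm tall, but with only a dark bare bore 42 mm across in its +x face, no brass and no burnt lines. Origin at its centre, z up.
- finished_block: Leave alone: a finished holder lying flat, brass cup up: 80 x 64 mm in plan, 50 mm high, z up, origin at its centre. The three blocks stand in a row across the bench, 160 mm or more apart between centres, in any order. Other equipment keeps 150 mm from their centres and is under 100 mm tall, but for a pot of pencils, 175 mm, far right.

How it is judged (in metres and radians):
At the end, for the whole second after the job is handed in: The brass-cup block lies at rest on the bench with its cup facing up (own x within 10 degrees of straight up, centre lower than 32 mm), its centre no more than 130 mm from where it started; the other two blocks are within 20 mm of where they were and within 10 degrees of upright (angle between cup_block's own x axis and vertical below 0.17 rad and height (world z) of cup_block below 0.032 m and distance of cup_block from where it was at the start of the episode below 0.13 m and linear speed of cup_block below 0.02 m/s and angular speed of cup_block below 0.15 rad/s and distance of each of bored_block, finished_block from where it was at the start of the episode below 0.02 m and angle between each of bored_block, finished_block's own z axis and vertical below 0.17 rad); the robot touches nothing.
It fails at once if the brass-cup block is picked up off the bench instead of tipped (its centre higher than 80 mm; tipping raises it to 47 mm) (height (world z) of cup_block above 0.08 m).
It fails at once if the block with the bare bore is moved by more than 20 mm or tilted by more than 15 degrees (distance of bored_block from where it was at the start of the episode above 0.02 m or angle between bored_block's own z axis and vertical above 0.26 rad).
It fails at once if the finished block is moved by more than 20 mm or tilted by more than 15 degrees (distance of finished_block from where it was at the start of the episode above 0.02 m or angle between finished_block's own z axis and vertical above 0.26 rad).
It also fails if it takes over 34 s, if anything falls off the work surface, if the arm or the gripper's body presses on something with over 40 N, if the wrist force passes 120 N, or if a joint passes its speed limit or range.

## Robot

A 7-joint arm with a two-finger parallel gripper is mounted at the origin on the work surface. World frame = base frame: x ahead of the robot, y to its left, z up, the work surface at z = 0. Lengths are in mm, angles in rad, forces in N, time in s.
With the tool pointing down it reaches from about 425 to 875 mm from the base axis. Payload 8.4 kg.
Tool frame: the origin (TCP) lies midway between the tips of the shut fingers; the grasp point (between the pads) lies 19 mm behind it; z points along the fingers, y is the line along which they close (so a half turn about z gives the same grasp; the last joint's range is limited). The gripper opens to 87 mm and grips with 3 to 60 N. Pads are 19 mm wide; open, the fingers measure 117 mm over their backs; the gripper's body (75 mm by 190 mm) begins 51 mm behind the grasp point.
Start: joints at [1.205, 0.333, 0.04, 1.465, -0.013, 1.343, -0.059], TCP at [171.348, -626.979, 222.546] pointing down, gripper open.
Joint ranges: [-2.58, 2.58], [-0.38, 2.09], [-1.3, 1.39], [0.25, 2.4], [-1.5, 4.64], [0.08, 2.09], [-2.65, 2.65]. Speed limits (rad/s): [2.22, 2.22, 2.79, 2.79, 3.14, 3.14, 3.14].

## Interface

Orientations are given as a 3x3 rotation matrix whose columns are the frame's x, y, z axes.
In Python, from workcell import ctrl gives the robot as it stands. Calls block until the motion is done:
- ctrl.movep(position, orientation): joint-space move of the TCP to a pose.
- ctrl.move_linear(position, frame=None, v=150, contact_N=None): straight line of the TCP; frame=None keeps the orientation; v is the mean speed in mm/s. With contact_N (N) it stops when the force on the tool has changed by that much, and returns True; else False.
- ctrl.move_joints(angles): joint-space move.
- ctrl.move_gripper(opening, f_grip=None): finger opening in mm; f_grip is the grip in N (None keeps the last); returns when the fingers have stopped.
- ctrl.dwell(seconds).
- ctrl.solve_ik(position, orientation): joint angles nearest the present ones, or None.
- ctrl.grab_frame(name): name is "scene" or "top" or "wrist"; returns a dict with "pixels" (400x640x3 uint8, red, green, blue), "K" (3x3 intrinsics, pixels), "k1" (the pictures are not rectified: a ray, as slopes to the right and down, at radius r is drawn at 1 + k1 r^2 times it, then the intrinsics apply), "rvec" (rotation vector, rad) and "tvec" (3), from world to camera coordinates, as OpenCV has them. Camera axes: x right, y down, z forward; pixel columns grow to the right and rows downward; lengths in mm; the calibration is good to about 2 mm. A picture is of the moment at which its call begins. There is no depth.
A pose or a line that the arm cannot do raises ctrl.PlanningError and nothing moves.
- ctrl.hand_in(): hands the job in; it is judged then, once.
Readings, each from a call of its own:
- ctrl.current_clock(): time.
- ctrl.current_joint_pos(): joint angles.
- ctrl.current_dq(): joint speeds.
- ctrl.current_joint_efforts(): joint torques, N m.
- ctrl.current_position(): TCP position.
- ctrl.current_eef_rot(): TCP orientation.
- ctrl.current_wrist_force(): force on the tool from outside, world axes, zero at the start.
- ctrl.current_moment(): the same for the moment, N m.
- ctrl.current_gripper_width(): finger opening in mm.
- ctrl.current_grip_force(): force on a finger pad.
Only numpy, scipy, OpenCV 4.12 (cv2) and the standard library are available. Lean on these libraries where they do the work, as an engineer would, in place of code of your own. Each camera call takes 0.05 s, during which the arm holds its last target. There are 200 camera calls.

## Working session

There is one attempt and no reset: what is moved stays moved. The work goes in short steps, each a Python script; the robot and the scene stay as the last script left them, time stands still between calls to the robot, and variables do not carry over. Pictures are saved under pics/ and viewed, at most 10 in all, crops included, and the job is handed in when it is done.

```bash
ls; mkdir -p pics
python3 - <<'E'
from workcell import ctrl
import cv2,pickle
for n in("scene","top"):
    f=ctrl.grab_frame(n); pickle.dump(f,open(n+'.pkl','wb'))
    cv2.imwrite(f'pics/{n}1.png',f["pixels"][:,:,::-1]); print(n,f["K"],f["k1"],f["rvec"],f["tvec"])
print(ctrl.current_clock())
E
```

```text
pics
workcell.py
scene [[457.34219877   0.         324.53065995]
 [  0.         457.34219877 199.02071325]
 [  0.           0.           1.        ]] -0.021156741891423362 [ 0.87645722  2.50719606 -1.0845869 ] [ 446.49867771 -201.61891281 1179.24137141]
top [[443.05876626   0.         319.57265693]
 [  0.         443.05876626 201.50157206]
 [  0.           0.           1.        ]] -0.07405776576305495 [ 2.16716978 -2.18782996  0.04769777] [ 10.27260013 579.56844659 934.57546754]
0.1
```

View pics/scene1.png

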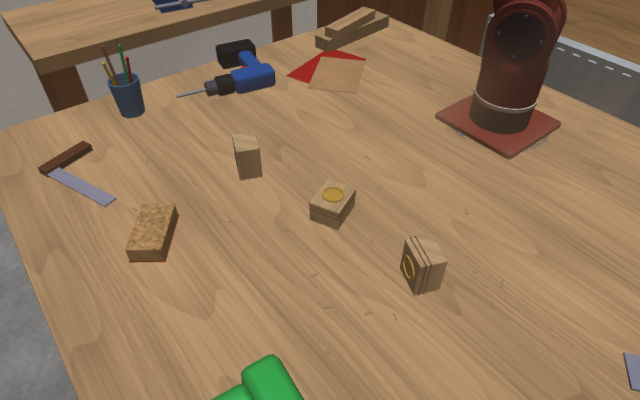

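View pics/top1.png

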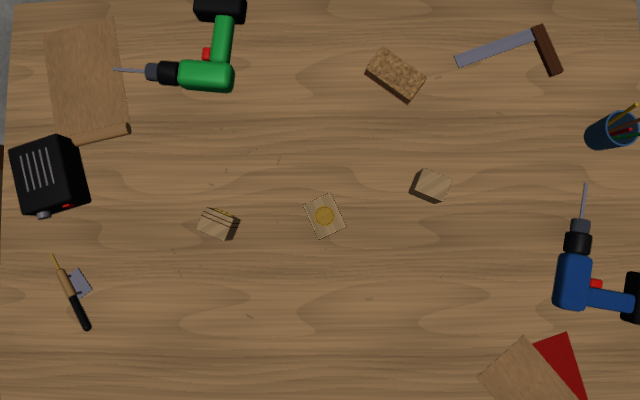

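Scene: the brass-cup block stands at about (423,265), finished block at (332,204), bored block at (247,157). In the top view they are at (217,223), (325,216) and (430,185). I'll enlarge the cup block in both views to get its corners.

Run:
```python
import cv2,pickle,numpy as np
a=pickle.load(open('top.pkl','rb'))["pixels"][195:250,185:250]
b=pickle.load(open('scene.pkl','rb'))["pixels"][230:300,390:455]
a=cv2.resize(a,None,fx=8,fy=8,interpolation=2)[:,:,::-1]   # 520x440
b=cv2.resize(b,None,fx=8,fy=8,interpolation=2)[:,:,::-1]   # 520x560
cv2.imwrite('pics/a.png',a);cv2.imwrite('pics/b.png',b)
```

```text
(no output)
```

View pics/a.png

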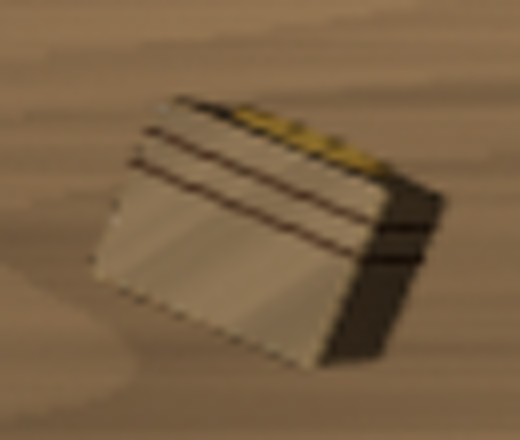

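View pics/b.png

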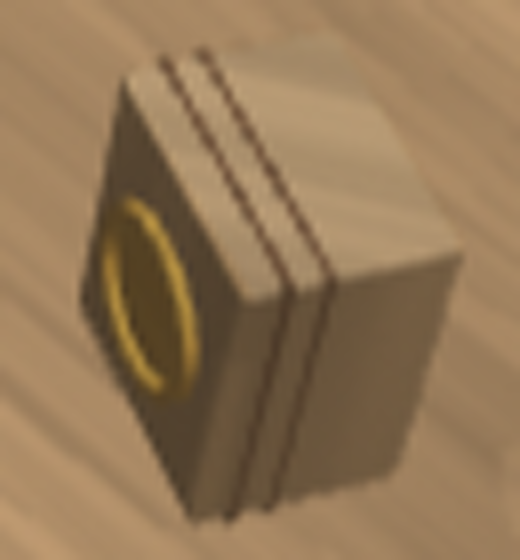

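The cup block's top corners (front = cup side) are, in the top crop: front-left (165,98), front-right (388,190), back-right (318,365), back-left (92,270). The same corners in the scene crop: (245,300), (125,78), (335,38), (462,255). Next I triangulate them.

```bash
cat > h.py <<'E'
import cv2,pickle,numpy as np
F={n:pickle.load(open(n+'.pkl','rb')) for n in("scene","top")}
def und(n,p):
    f=F[n];return cv2.undistortPoints(np.array(p,float).reshape(-1,1,2),f["K"],np.array([f["k1"],0,0,0,0.])).reshape(-1,2)
def P(n): f=F[n];return np.hstack([cv2.Rodrigues(np.array(f["rvec"]))[0],np.array(f["tvec"],float).reshape(3,1)])
def tri(s,t):
    X=cv2.triangulatePoints(P("scene"),P("top"),und("scene",s).T,und("top",t).T);return (X[:3]/X[3]).T
def plane(n,p,z):
    M=P(n);R=M[:,:3];c=-R.T@M[:,3];d=np.c_[und(n,p),np.ones(len(p))]@R
    return c+d*((z-c[2])/d[:,2])[:,None]
E
python3 - <<'E'
from h import *
t=np.array([(165,98),(388,190),(318,365),(92,270)])/8-.44+[185,195]
s=np.array([(245,300),(125,78),(335,38),(462,255)])/8-.44+[390,230]
X=tri(s,t);np.set_printoptions(precision=1,suppress=True)
print(X)
for n,p in(("top",t),("scene",s)): print(n,plane(n,p,80))
b=np.array([(190,522),(392,475),(80,300)])/8-.44+[390,230]
print('bottom',plane("scene",b,0))
print([np.linalg.norm(X[i]-X[(i+1)%4]) for i in range(4)])
m=X.mean(0);d=X[0]+X[1]-X[2]-X[3];w=X[0]-X[1]
print(m,np.degrees(np.arctan2(d[1],d[0])),np.degrees(np.arctan2(w[1],w[0]))-90)
print('fin top',tri([(333,195)],[(324.5,216)]),'bored',tri([(246,140)],[(433,184)]),'pot',plane("top",[(610,130)],100))
E
```

```text
[[567.4 237.1  77.1]
 [543.2 179.9  76.6]
 [498.5 198.7  74.9]
 [523.6 256.1  76.1]]
top [[567.2 236.4  80. ]
 [543.3 178.9  80. ]
 [499.3 196.7  80. ]
 [523.6 254.9  80. ]]
scene [[569.6 238.3  80. ]
 [545.4 182.   80. ]
 [501.9 201.9  80. ]
 [526.7 257.7  80. ]]
bottom [[566.8 236.2   0. ]
 [523.3 255.2   0. ]
 [542.  179.    0. ]]
[np.float64(62.08415044934456), np.float64(48.47443021729088), np.float64(62.71126575013509), np.float64(47.764699570849736)]
[533.2 218.   76.2] -23.107766047083224 -23.028841040416467
fin top [[547.3  -5.7  47. ]] bored [[ 607.8 -224.9   81.9]] pot [[ 714.1 -589.5  100. ]]
```

Triangulated top height is 75–77 mm against 80 nominal, and the sides measure 48 x 62 mm against 50 x 64. Block centre is about (534, 218), yaw -23°. Both checks fit, so I'll push with shut fingers high on the cup face. The path follows the contact point's arc so the fingertips stay on the bare wood above the flange.

Run:
```python
from workcell import ctrl
import numpy as np,cv2
c=np.array([534,218,0.]);a=np.radians(-23);u=np.array([np.cos(a),np.sin(a),0]);z=np.array([0,0,-1.])
best=[]
for s in(1,-1):
    R=np.column_stack([s*u,np.cross(z,s*u),z]);q=ctrl.solve_ik(c+u*62+[0,0,220],R)
    if q is not None: best.append((np.abs(np.array(q)-ctrl.current_joint_pos()).max(),s,R))
best.sort(key=lambda b:b[0]);print([(b[0],b[1]) for b in best]);R=best[0][2]
piv=c-u*25;h=71
def tcp(th,gap=0): return piv+u*(50*np.cos(th)-h*np.sin(th)+9.5+gap)+[0,0,50*np.sin(th)+h*np.cos(th)]
ctrl.move_gripper(0)
p=tcp(0,30);ctrl.movep([p[0],p[1],220],R)
ctrl.move_linear(p,v=120)
print(ctrl.current_clock(),ctrl.current_position(),p)
ctrl.move_linear(tcp(0,4),v=60)
for d in range(0,43,7):
    ctrl.move_linear(tcp(np.radians(d)),v=40);print(d,ctrl.current_wrist_force().round(1) if hasattr(ctrl.current_wrist_force(),'round') else ctrl.current_wrist_force())
ctrl.move_linear(tcp(np.radians(42),30)+[0,0,60],v=120)
p=ctrl.current_position();ctrl.move_linear(np.array(p)+u*100+[0,0,60],v=200)
print(ctrl.current_clock())
for n in("top","scene"):cv2.imwrite(f'pics/{n}2.png',ctrl.grab_frame(n)["pixels"][:,:,::-1])
```

```text
[(np.float64(1.1244225391389762), -1), (np.float64(2.5782031695607888), 1)]
6.2417 [593.85272267 193.10120173  71.83187882] [593.37256305 192.79784221  71.        ]
0 [ 0.1 -0.5 -0.8]
7 [0.1 0.  0.5]
14 [-0.2  0.4 -0.5]
21 [ 0.1 -1.1 -0.7]
28 [ 0.5 -0.  -0.5]
35 [ 0.4 -0.1 -0.2]
42 [-0.3  0.5 -0.7]
11.0167
```

View pics/scene2.png

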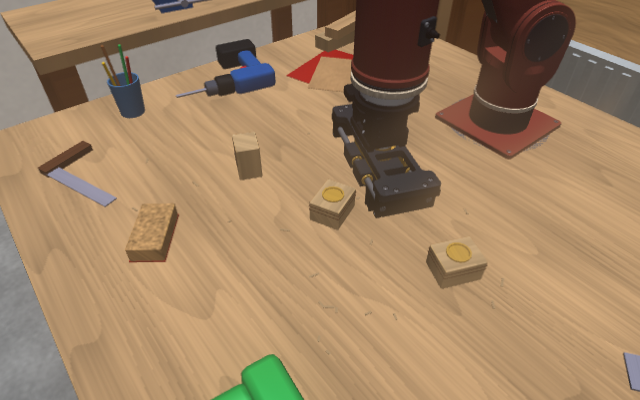

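View pics/top2.png

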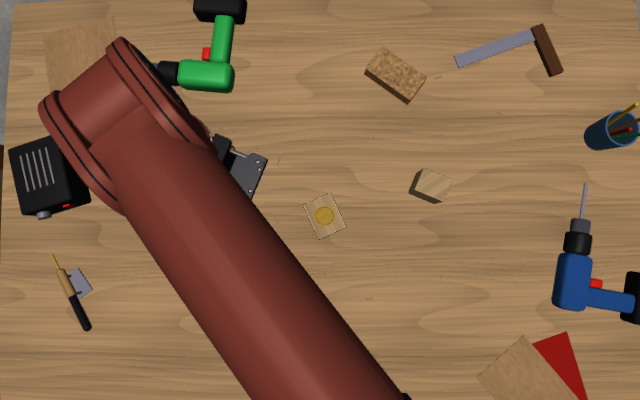

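The scene picture shows the cup block lying flat with its cup up at (458,253). The finished block at (332,204) and the bored block at (247,157) haven't moved, and the gripper is clear. I'll check the distance moved, then hand in.

Run:
```python
from h import *
p=plane("scene",[(458.5,253)],52)[0];d=np.hypot(*(p[:2]-[534,218]));print(p,d)
from workcell import ctrl
if d<115: ctrl.dwell(.5);print(ctrl.hand_in())
```

```text
[475.03508848 245.92148024  52.        ] 65.24162665933672
the job is handed in; nothing more can be done
None
```

I tipped the brass-cup block over its bottom edge; it lies flat with the cup facing up, about 65 mm from where it stood, the other two blocks look unmoved in the pictures, and the job is handed in (no verdict was returned).

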